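# Close up and start the curing box

## Robot

A 6-joint arm with a two-finger parallel gripper is mounted at the origin on a cart in front of the work surface, level with it; the furniture and walls round the work are solid. World frame = base frame: x ahead of the robot, y to its left, z up, the work surface at z = 0. Lengths are in mm, angles in rad, forces in N, time in s.
With the tool pointing down it reaches from about 350 to 875 mm from the base axis. Payload 4.2 kg.
Tool frame: the origin (TCP) lies midway between the tips of the shut fingers; the grasp point (between the pads) lies 19 mm behind it (tcp_to_grasp is the distance from the TCP to the grasp point, in mm); z points along the fingers, y is the line along which they close (so a half turn about z gives the same grasp; the last joint's range is limited). The gripper opens to 85 mm and grips with 20 to 120 N. Pads are 22 mm wide; open, the fingers measure 114 mm over their backs; the gripper's body (76 mm by 85 mm) begins 54 mm behind the grasp point. The pads swing forward as they close: fully open they stand 13 mm farther back than shut.
Start: joints at [-1.09, 0.385, 0.008, 0, -1.194, -0.259], TCP at [137.509, -609.664, 231.312] pointing down, gripper open.
Joint ranges: [-3.14, 3.14], [-1.21, 2.06], [-1.07, 1.41], [-3.16, 2.05], [-2.99, -0.16], [-3.1, 3.1]. Speed limits (rad/s): [2.79, 2.79, 3.14, 3.14, 3.14, 3.14].

## Interface

Orientations are given as a unit quaternion [x, y, z, w].
In Python, from bench import read_state, get_image, job_done, tcp_to_grasp gives the robot as it stands.
- The arm moves only by the tool jog_arm, never from a script. Its argument "plan" is a list of rows, each a list of 3 entries, a list of its own where there are three numbers: the finger opening in mm, from 0 to 85.4, then the shift along the tool's x, y, z as a fraction of full scale, then the turn, a rotation vector about the tool's x, y, z as a fraction of full scale. A call has 1 to 10 rows; each row is the pose to reach, as a shift and turn from the pose commanded when the call began, along the tool's axes at that moment; what a row does not reach only later rows make up. Full scale, the value 1, is 0.1 m for a shift and 60 degrees for a turn. A row lasts 1/8 s, in which the tool goes at most 62.5 mm and 10.7 degrees, less where a joint would pass 70% of its speed; a pose out of reach is approached as far as the arm can. A call with a number of a shift or a turn outside -1 to 1 is refused whole. A call with a gripper value outside its range is refused whole. The fingers move at their own pace and stop on an object; the grip force is fixed at half the most. Time passes only in rows, so rows that repeat a pose let the fingers close. It gives the time, the measured TCP pose, the force, the opening and the grip force at its end, in the units of the state.
- read_state(): the state, without advancing time (a new reading comes with each control period).
- get_image(name): name is "side" or "top" or "wrist"; returns a dict with "img" (480x640x3 uint8, red, green, blue), "range_z" (480x640 float32, mm along the optical axis (not along the pixel's ray), 0 where there is no reading), "intrinsics" (3x3 intrinsics, pixels), "distortion" ([k1, k2, p1, p2, k3] as OpenCV has them; the pictures are not rectified), "extrinsics" (4x4, takes a point from camera to world coordinates); the wrist camera has in their place "tool_from_camera" (4x4, takes a point from camera to tool coordinates, whose origin is the TCP and whose axes are the flange's). Camera axes: x right, y down, z forward; pixel columns grow to the right and rows downward; lengths in mm; the calibration is good to about 2 mm. A picture is of the moment at which its call begins: read the wrist's pose just before it.
- job_done(): hands the job in; it is judged then, once.
The state is a dict: "clock": time; "joints": joint angles; "joint_vel": joint speeds; "joint_efforts": joint torques, N m; "position": TCP position; "ee_rot": TCP orientation; "contact_force": force on the tool from outside, world axes, zero at the start; "wrist_torque": the same for the moment, N m; "gripper_width": finger opening in mm; "grasp_force": force on a finger pad.
Only numpy, scipy, OpenCV 4.12 (cv2) and the standard library are available. Lean on these libraries where they do the work, as an engineer would, in place of code of your own. Each camera call takes 0.05 s, during which the arm holds its last target. There are 200 camera calls.

## Task

A freshly bonded halo ring lies on the pulled-out tray of the small white UV curing box. Push the tray fully home with the fingertips without touching the ring, then push the amber-windowed door fully shut, and then press the green start button all the way down and let it come up. Grasp and lift nothing, keep off the red button, and leave the other things on the bench where they are.

Things in the scene. Friction and masses are not known exactly. Their poses are not given: they have to be found in the camera images.
- uv_box: White sheet-metal UV curing box, fixed to the bench, 170 mm deep (its x), 200 mm wide (its y), 88 mm high without the buttons. Origin: centre of its underside on the bench; its x axis points from its front to its back (the way the tray goes in), y to its left as seen from the front, z up. The open front is the plane x = -85 mm. The right part, y -100 to +30 mm, is the chamber; the left part, y +30 to +100 mm, is a closed control column with the two buttons on its flat top.
- uv_tray (a joint): How far the tray stands out of the chamber, in m: 0 = fully home (hard stop), up to 0.11. It slides along the box's x axis on runners with about 1.2 N of friction and stays where it is left.
- tray_front (a point): Centre of the outer face of the tray's upright aluminium front plate, the place to push: 104 mm wide, 4 mm thick, from 20 to 56 mm above the bench, with a rolled edge along the middle of its top that stands 3 mm proud, up to 58 mm. When home this face is 5 mm in front of the box's front plane, so fingers need not enter the box. Axes as the box's.
- tray_bed (a point): Centre of the flat floor of the tray, on its upper face, 23 mm above the bench; axes as the box's. The floor is 134 mm (x) by 102 mm (y) inside low rims of 8 mm at the back and sides.
- uv_door (a joint): Angle of the door in rad: 0 = shut (hard stop), 1.57 = square to the front, up to 2.0. The hinge has about 0.06 N m of friction, so the door stays where it is left. It runs into the tray if the tray stands out.
- door_hinge (a point): Hinge axis of the door (vertical), at the right front edge of the box: at x = -89 mm, y = -100 mm in the box's frame, 48 mm above the bench. From here the shut door reaches 129 mm along the box's +y; it swings out towards the box's -x. This point turns with the door: its y axis runs along the door to the free edge and its -x axis points out of the door's outer face.
- door_mid (a point): A good place to push on the outer face of the door, 85 mm from the hinge axis and 10 mm out from it, at half height. The door is 4 mm of sheet and amber window with an 8 mm rim behind, from 10 to 86 mm above the bench; a black grip strip stands 8 mm proud along its free edge, 120 to 126 mm from the hinge. Axes as door_hinge.
- start_button (a joint): Travel of the green button in m: 0 = up, 0.006 = fully down (4 N, springs back).
- start_button_top (a point): Centre of the top of the green start button (22 mm across, pressed straight down), on the column's top near the front.
- stop_button (a joint): Travel of the red button in m: 0 = up, 0.006 = fully down.
- stop_button_top (a point): Centre of the top of the red button, 22 mm across, 62 mm behind the green one. Not to be pressed.
- halo: Loose white halo ring with a black connector, 85 x 94 x 9 mm, lying flat on the tray; origin at the centre of its underside. Not to be touched.
- bulb_carton: Loose orange carton standing upright, 46 x 63 x 105 mm; origin at the centre of its underside.
- bulb: Loose small bulb standing on its metal collar, 32 mm across, 46 mm high; origin at the centre of its underside.
- relay: Loose black relay with pins up, 30 x 28 x 37 mm; origin at the centre of its underside.
- black_tape: Loose roll of black tape lying flat, 62 mm across, 19 mm high; origin at the centre of its underside.

How it is judged (in metres and radians):
On the way, in this order (a step that is already met when the one before it is completed fails the run):
1. the tray is pushed fully home (within 4 mm) while the door is still open (value of joint uv_tray below 0.004 m and value of joint uv_door above 0.5 rad), for 0.2 s.
2. the door is pushed fully shut (within 0.05 rad) (value of joint uv_door below 0.05 rad and value of joint uv_tray below 0.004 m), for 0.2 s.
3. the green button is pressed down (4.5 of 6 mm) with the door shut (value of joint start_button above 0.0045 m and value of joint uv_door below 0.05 rad), for 0.05 s.
At the end, for the whole second after the job is handed in: Tray within 4 mm of home, door within 0.05 rad of shut, green button up again (within 1.5 mm), the ring lying flat and at rest on the tray within 30 mm of the middle of its floor (all of step 2 and value of joint start_button below 0.0015 m and z of halo in the frame of tray_bed between -0.006 and 0.006 m and horizontal distance between halo and tray_bed below 0.03 m and angle between halo's own z axis and vertical below 0.1 rad and linear speed of halo below 0.01 m/s); the robot touches nothing.
It fails at once if the fingers or the arm touch the halo ring, or it is lifted off the tray or tipped (contact force between any of the fingers, the arm and halo above 0.3 N or z of halo in the frame of tray_bed above 0.012 m or angle between halo's own z axis and vertical above 0.25 rad).
It fails at once if the tray's front plate or the door is taken between the fingers instead of being pushed from outside ((x of the grasp point in the frame of tray_front between -0.004 and 0.01 m and y of the grasp point in the frame of tray_front between -0.06 and 0.06 m and z of the grasp point in the frame of tray_front between -0.05 and 0.028 m) or (x of the grasp point in the frame of door_hinge between -0.012 and 0.001 m and y of the grasp point in the frame of door_hinge between 0 and 0.15 m and z of the grasp point in the frame of door_hinge between -0.06 and 0.05 m)).
It fails at once if the green button is pressed while the door is open (value of joint start_button above 0.003 m and value of joint uv_door above 0.08 rad).
It fails at once if the red button is pressed (value of joint stop_button above 0.003 m).
It fails at once if another thing on the bench is lifted or moved more than 20 mm (distance of any of bulb_carton, bulb, relay, black_tape from where it was at the start of the episode above 0.02 m).
It also fails if it takes over 51 s, if anything falls off the work surface, if the arm or the gripper's body presses on something with over 40 N, if the wrist force passes 120 N, or if a joint passes its speed limit or range.

## Working session

There is one attempt and no reset: what is moved stays moved. The work goes in short steps, Python scripts to look and compute and a tool call to move; the robot and the scene stay as the last step left them, time stands still between calls to the robot, and variables do not carry over. Pictures are saved under pics/ and viewed, at most 10 in all, crops included, and the job is handed in when it is done.

Besides the shell and the picture viewer there is one more tool, called in YAML: its name, and indented under it one key for each argument. jog_arm: Moves the arm, as the interface text tells. Its arguments: {"type":"object","properties":{"plan":{"type":"array"}},"required":["plan"]}

```bash
mkdir -p pics; cat > h.py <<'E'
import numpy as np, cv2
from bench import *
def save(n,f):
    d=get_image(n); cv2.imwrite('pics/'+f,d['img'][:,:,::-1]); np.savez('pics/'+f[:-4]+'.npz',**{k:np.array(v) for k,v in d.items()}); return d
def pts(d,uv):
    uv=np.array(uv,float).reshape(-1,2)
    n=cv2.undistortPoints(uv.reshape(-1,1,2),np.array(d['intrinsics']),np.array(d['distortion'])).reshape(-1,2)
    return np.c_[n,np.ones(len(n))]
def plane(d,uv,z):
    r=pts(d,uv); E=np.array(d['extrinsics']); w=r@E[:3,:3].T; o=E[:3,3]
    return o+w*((z-o[2])/w[:,2])[:,None]
def depth(d,uv):
    r=pts(d,uv); E=np.array(d['extrinsics']); uvi=np.array(uv).reshape(-1,2).round().astype(int)
    return (r*np.array(d['range_z'])[uvi[:,1],uvi[:,0]][:,None])@E[:3,:3].T+E[:3,3]
E
python3 - <<'E'
from h import *
for n in('top','side'):
    d=save(n,n+'0.png'); print(n,np.round(np.array(d['extrinsics']),3).tolist(),np.round(d['intrinsics'],1).tolist())
s=read_state(); print(s)
E
```

```text
top [[0.016, -0.996, 0.093, 438.193], [-1.0, -0.017, -0.015, 417.926], [0.017, -0.092, -0.996, 955.712], [0.0, 0.0, 0.0, 1.0]] [[567.4, 0.0, 313.3], [0.0, 567.4, 234.4], [0.0, 0.0, 1.0]]
side [[-0.882, -0.23, 0.412, 163.306], [-0.471, 0.418, -0.777, 1079.363], [0.007, -0.879, -0.477, 505.163], [0.0, 0.0, 0.0, 1.0]] [[483.4, 0.0, 319.4], [0.0, 483.4, 237.4], [0.0, 0.0, 1.0]]
{'clock': 0.1, 'joints': array([-1.09041959e+00,  3.85466637e-01,  6.79265901e-03, -4.10640320e-04,
       -1.19401527e+00, -2.58609590e-01]), 'joint_vel': array([-0.00056629, -0.00352457,  0.00227739,  0.00147681, -0.00077106,
        0.00065056]), 'joint_efforts': array([-4.38737352e-04, -3.93318021e+01,  1.88928884e+01,  4.19793248e+00,
       -2.60651737e-03,  1.15297263e-05]), 'position': array([ 137.37745654, -609.19153275,  230.35426315]), 'ee_rot': array([-1.10581180e-01,  9.93866626e-01,  9.51506311e-04, -1.63841107e-04]), 'contact_force': array([-0.9061708 , -0.13041067, -0.22753376]), 'wrist_torque': array([ 0.05873502, -0.01289922,  0.01748323]), 'grasp_force': 0.0, 'gripper_width': 85.46294328625879}
```

View pics/top0.png

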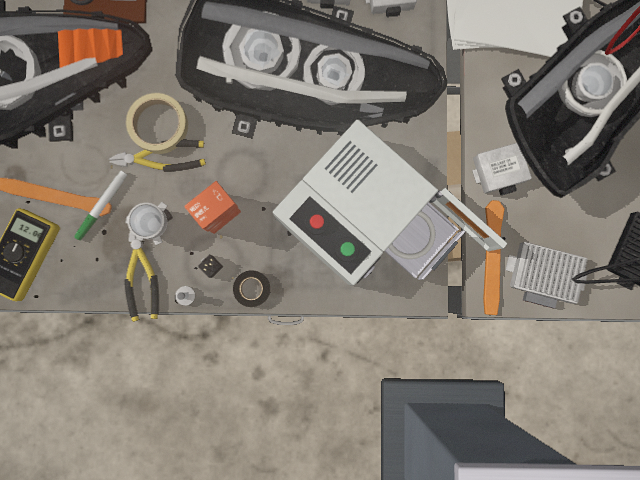

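View pics/side0.png

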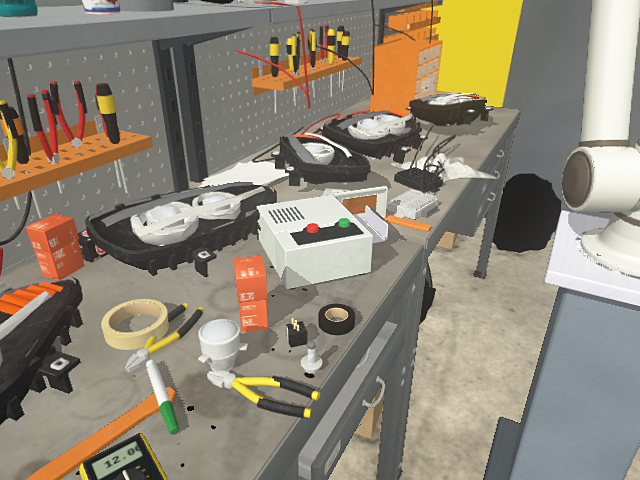

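The top view shows the box with its top corners near (357,121), (438,193), (360,283) and (275,212). The front faces lower right, and the tray is out around (425,240). The door runs from (438,193) to (505,245). Green button is at (347,249), red at (317,221). The side view agrees with this.

```bash
cat > m.py <<'E'
from h import *
d=dict(np.load('pics/top0.npz')); im=d['img']; hsv=cv2.cvtColor(im,cv2.COLOR_RGB2HSV)
ys,xs=np.mgrid[0:480,0:640]; P=depth(d,np.c_[xs.ravel(),ys.ravel()]).reshape(480,640,3)
roi=(xs>260)&(xs<520)&(ys>110)&(ys<300)
top=(roi&(abs(P[...,2]-88)<6)&(xs<445)).astype(np.uint8)
top=cv2.morphologyEx(top,cv2.MORPH_OPEN,np.ones((7,7))); top=cv2.morphologyEx(top,cv2.MORPH_CLOSE,np.ones((25,25)))
c=max(cv2.findContours(top,0,2)[0],key=cv2.contourArea)
W=plane(d,c.reshape(-1,2),88)[:,:2].astype(np.float32)
r=cv2.minAreaRect(W); print('rect',r, 'z med',np.median(P[...,2][top>0]))
B={}
for n,m in(('green',(hsv[...,0]>50)&(hsv[...,0]<85)&(hsv[...,1]>120)),('red',((hsv[...,0]<5)|(hsv[...,0]>174))&(hsv[...,1]>150)&(xs<345)&(ys>205))):
    m=m&roi; uv=[xs[m].mean(),ys[m].mean()]; z=np.median(P[...,2][m]); B[n]=plane(d,uv,z)[0]; print(n,m.sum(),uv,B[n])
# box axes from rect
bp=cv2.boxPoints(r); print('corners',bp.round(1).tolist())
a=B['red'][:2]-B['green'][:2]; print('btn dist',np.linalg.norm(a),'ang',np.arctan2(a[1],a[0]))
e=[bp[i]-bp[i-1] for i in range(4)]; print([(round(float(np.linalg.norm(v)),1),round(float(np.arctan2(v[1],v[0])),3)) for v in e])
E
python3 m.py; python3 - <<'E'
from h import *
im=np.load('pics/top0.npz')['img'][150:300,330:530]
cv2.imwrite('pics/crop.png',cv2.resize(im[:,:,::-1],None,fx=4,fy=4,interpolation=2))
E
```

```text
rect ((572.2417602539062, 340.63134765625), (170.46624755859375, 200.4976348876953), 49.17256164550781) z med 88.16779866448678
green 1 [np.float64(343.0), np.float64(250.0)] [494.30809836 360.13038961 107.99126356]
red 135 [np.float64(316.2962962962963), np.float64(221.05925925925925)] [537.03486324 400.84067808 109.64625861]
corners [[440.70001220703125, 341.70001220703125], [592.4000244140625, 210.60000610351562], [703.7999877929688, 339.6000061035156], [552.0999755859375, 470.70001220703125]]
btn dist 59.016133592149714 ang 0.7612352301083514
[(170.5, -2.283), (200.5, -0.713), (170.5, 0.858), (200.5, 2.429)]
```

View pics/crop.png

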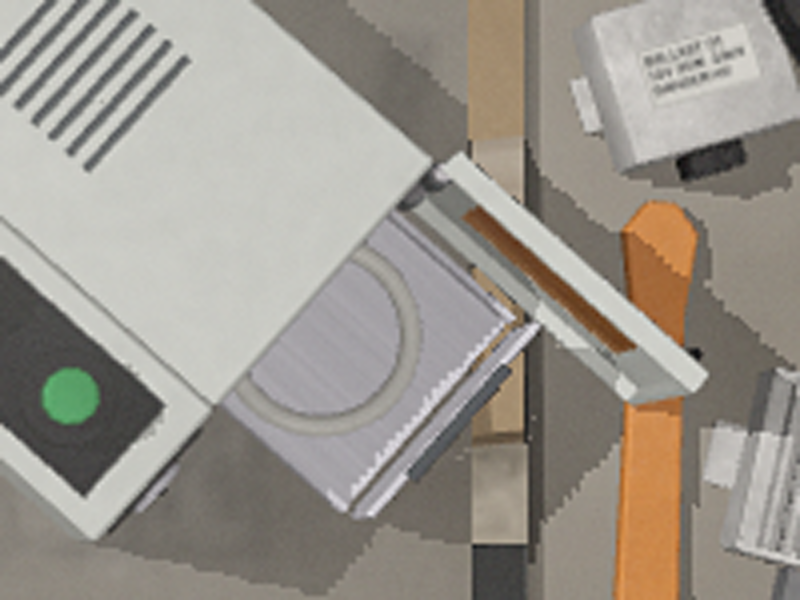

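The crop shows the tray's front-plate ends at crop (360,515) and (540,325), and the door's outer top corner at (707,378). The green button is at crop (70,396). I'll put all of these into the box frame.

```bash
cat >> h.py <<'E'
C=np.array([572.2,340.6]); YAW=0.858
X=np.array([np.cos(YAW),np.sin(YAW)]); Y=np.array([-X[1],X[0]])
def tobox(p): p=np.atleast_2d(p); return np.c_[(p[:,:2]-C)@X,(p[:,:2]-C)@Y,p[:,2]]
def toworld(b): b=np.atleast_2d(b); return np.c_[C+b[:,:1]*X+b[:,1:2]*Y,b[:,2]]
E
python3 - <<'E'
from h import *
d=dict(np.load('pics/top0.npz'))
f=lambda a:[[330+x/4-.4,150+y/4-.4] for x,y in a]
print('button', tobox(depth(d,f([(70,396)]))), [tobox(plane(d,f([(70,396)]),z)).round(1) for z in (96,102)])
print('plate', tobox(plane(d,f([(360,515),(540,325)]),57)).round(1))
print('door tip', tobox(plane(d,f([(707,378),(640,400),(455,155)]),86)).round(1), tobox(depth(d,f([(690,380),(455,165),(440,400)]))).round(1))
print('halo', tobox(plane(d,f([(410,330),(325,425),(440,300)]),32)).round(1))
h=cv2.cvtColor(d['img'],cv2.COLOR_RGB2HSV)[215:275,305:365]; g=np.argwhere((h[...,0]>45)&(h[...,0]<90)&(h[...,1]>90)); r=np.argwhere(((h[...,0]<8)|(h[...,0]>172))&(h[...,1]>130))
for n,m in(('g',g),('r',r)):
    uv=m[:,::-1]+[305,215]; z=depth(d,uv)[:,2]; print(n,len(m),uv.mean(0),np.percentile(z,[10,50,90]),tobox(plane(d,uv.mean(0),np.median(z))).round(1))
E
```

```text
button [[-39.32921737  66.23647487 110.07835352]] [array([[-39.5,  64.8,  96. ]]), array([[-39.4,  65.4, 102. ]])]
plate [[-156.9   19.6   57. ]
 [-161.2  -85.8   57. ]]
door tip [[-218.5 -105.6   86. ]
 [-204.6  -81.8   86. ]
 [ -89.2 -106.6   86. ]] [[-214.  -100.5   86.3]
 [ -91.7 -103.6   86.3]
 [-158.4  -47.8    1.6]]
halo [[-126.4  -55.1   32. ]
 [-125.8   -2.3   32. ]
 [-127.5  -72.8   32. ]]
g 153 [347.25490196 248.58823529] [107.87761074 109.63863815 111.60577126] [[-39.5  66.  109.6]]
r 152 [316.46710526 221.08552632] [107.56562027 109.58158159 111.96927656] [[ 22.4  65.9 109.6]]
```

Every check agrees: the box measures 170.5 x 200.5, the buttons are 61.9 mm apart, the door stands at about 1.57 rad and the tray is about 70 mm out. Next I travel at height with the fingers shut.

jog_arm:
  plan:
    - [0,[-0.4,0.4,0],[0,0,0]]
    - [0,[-0.8,0.8,0],[0,0,0]]
    - [0,[-1,1,0],[0,0,0]]

```text
clock: 0.48
position: [213.7, -487.9, 231.0]
ee_rot: [-0.111, 0.994, 0.001, -0.0]
contact_force: [-0.6, -0.3, 0.1]
gripper_width: 32.2
grasp_force: 0.0
```

jog_arm:
  plan:
    - [0,[-0.4,0.4,0],[0,0,0]]
    - [0,[-0.8,0.8,0],[0,0,0]]
    - [0,[-1,1,0],[0,0,0]]

```text
clock: 0.85
position: [289.2, -368.4, 231.1]
ee_rot: [-0.112, 0.994, 0.0, -0.0]
contact_force: [-0.1, 0.7, -0.1]
gripper_width: 0.2
grasp_force: 0.0
```

jog_arm:
  plan:
    - [0,[-0.3,0.3,0],[0,0,-0.15]]
    - [0,[-0.6,0.6,0],[0,0,-0.3]]
    - [0,[-0.9,0.9,0],[0,0,-0.46]]
    - [0,[-1,1,0],[0,0,-0.61]]

```text
clock: 1.35
position: [364.8, -249.3, 231.1]
ee_rot: [-0.421, 0.907, 0.0, -0.0]
contact_force: [0.4, -0.4, -0.6]
gripper_width: 0.1
grasp_force: 0.0
```

jog_arm:
  plan:
    - [0,[-0.4,0.2,0],[0,0,0]]
    - [0,[-0.8,0.4,0],[0,0,0]]
    - [0,[-1,0.48,0],[0,0,0]]

```text
clock: 1.72
position: [392.9, -142.2, 231.1]
ee_rot: [-0.418, 0.908, 0.0, -0.0]
contact_force: [-0.2, -0.5, -0.0]
gripper_width: -0.1
grasp_force: 0.0
```

jog_arm:
  plan:
    - [0,[-0.4,0.2,0],[0,0,0]]
    - [0,[-0.8,0.4,0],[0,0,0]]
    - [0,[-1,0.48,0],[0,0,0]]

```text
clock: 2.1
position: [421.8, -35.0, 231.1]
ee_rot: [-0.418, 0.908, 0.0, -0.0]
contact_force: [0.4, -0.2, 0.1]
gripper_width: 0.1
grasp_force: 0.0
```

jog_arm:
  plan:
    - [0,[-0.4,0.2,0],[0,0,0]]
    - [0,[-0.8,0.4,0],[0,0,0]]
    - [0,[-0.9,0.48,0],[0,0,0]]
    - [0,[-0.9,0.48,0],[0,0,0]]

```text
clock: 2.6
position: [443.6, 63.0, 230.9]
ee_rot: [-0.418, 0.909, 0.0, -0.001]
contact_force: [-0.1, -0.2, -0.1]
gripper_width: -0.1
grasp_force: 0.0
```

```bash
python3 - <<'E'
from h import *
s=read_state(); q=s['ee_rot']; print(s['clock'],tobox(s['position']), 2*np.arctan2(q[1],q[0])-2*np.pi, YAW-np.pi, s['joints'].round(2))
print(tobox(depth(dict(np.load('pics/top0.npz')),[[420,279]])))
E
```

```text
2.6 [[-294.07866225  -84.24660761  230.90882339]] -2.27964573994364 -2.283592653589793 [ 0.51  0.08 -0.4  -0.   -1.09 -1.21]
[[-160.66066608   17.27842254   38.69409857]]
```

jog_arm:
  plan:
    - [0,[-0.45,0.25,0.2],[0,0,0]]
    - [0,[-0.9,0.5,0.5],[0,0,0]]
    - [0,[-0.98,0.5,0.9],[0,0,0]]
    - [0,[-0.98,0.5,1],[0,0,0]]

```text
clock: 3.1
position: [468.6, 168.0, 128.9]
ee_rot: [-0.417, 0.909, -0.001, -0.003]
contact_force: [0.6, 0.8, 0.7]
gripper_width: -0.2
grasp_force: 0.0
```

jog_arm:
  plan:
    - [0,[0,0,0.5],[0,0,0]]
    - [0,[0,0,0.8],[0,0,0]]
    - [0,[0,0,0.99],[0,0,0]]
    - [0,[0,0,0.99],[0,0,0]]

```text
clock: 3.6
position: [469.7, 168.1, 32.2]
ee_rot: [-0.416, 0.909, -0.0, -0.001]
contact_force: [0.0, 0.3, 1.1]
gripper_width: 0.3
grasp_force: 0.0
```

```bash
python3 - <<'E'
from h import *
s=read_state(); print(s['clock'],tobox(s['position']),s['contact_force'])
save('top','top1.png'); im=cv2.imread('pics/top1.png')[130:310,330:530]; cv2.imwrite('pics/c1.png',cv2.resize(im,None,fx=3,fy=3,interpolation=2))
E
```

```text
3.6 [[-197.53615322  -35.31984549   32.23471694]] [0.02910381 0.25698813 1.12855262]
```

View pics/c1.png

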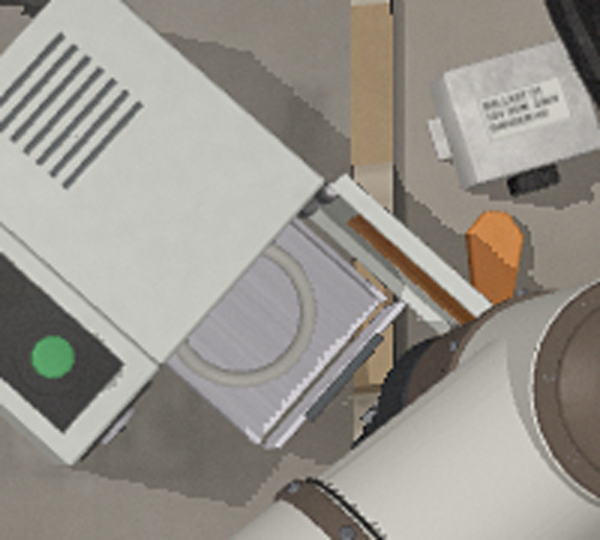

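The gripper stands in front of the tray plate, clear of the door and the ring. I'll push gently.

jog_arm:
  plan:
    - [0,[-0.05,0,0],[0,0,0]]
    - [0,[-0.12,0,0],[0,0,0]]
    - [0,[-0.2,0,0],[0,0,0]]
    - [0,[-0.28,0,0],[0,0,0]]
    - [0,[-0.36,0,0],[0,0,0]]
    - [0,[-0.44,0,0],[0,0,0]]
    - [0,[-0.52,0,0],[0,0,0]]
    - [0,[-0.6,0,0],[0,0,0]]
    - [0,[-0.68,0,0],[0,0,0]]
    - [0,[-0.75,0,0],[0,0,0]]

```text
clock: 4.9
position: [519.3, 226.9, 32.2]
ee_rot: [-0.417, 0.909, -0.0, -0.0]
contact_force: [-0.3, -1.7, 0.7]
gripper_width: -0.1
grasp_force: 0.7
```

jog_arm:
  plan:
    - [0,[-0.05,0,0],[0,0,0]]
    - [0,[-0.09,0,0],[0,0,0]]
    - [0,[-0.12,0,0],[0,0,0]]
    - [0,[-0.14,0,0],[0,0,0]]
    - [0,[-0.16,0,0],[0,0,0]]

```text
clock: 5.52
position: [529.3, 238.6, 32.3]
ee_rot: [-0.417, 0.909, -0.0, -0.0]
contact_force: [-0.6, -1.7, 1.5]
gripper_width: -0.1
grasp_force: 0.6
```

```bash
python3 - <<'E'
from h import *
s=read_state(); print(s['clock'],tobox(s['position']),s['contact_force'], s['contact_force'][:2]@X)
E
```

```text
5.525 [[-105.17776561  -34.23455442   32.25052639]] [-0.60998196 -1.73690313  1.53403166] -1.7129288758280912
```

Still only sliding friction, so I keep going in small steps to the stop.

jog_arm:
  plan:
    - [0,[-0.02,0,0],[0,0,0]]
    - [0,[-0.04,0,0],[0,0,0]]
    - [0,[-0.05,0,0],[0,0,0]]

```text
clock: 5.9
position: [530.1, 239.7, 32.1]
ee_rot: [-0.417, 0.909, -0.001, -0.004]
contact_force: [-5.4, -8.3, 6.8]
gripper_width: 0.0
grasp_force: 4.9
```

jog_arm:
  plan:
    - [0,[-0.02,0,0],[0,0,0]]
    - [0,[-0.03,0,0],[0,0,0]]

```text
clock: 6.15
position: [530.0, 239.7, 32.0]
ee_rot: [-0.416, 0.909, -0.002, -0.007]
contact_force: [-9.2, -11.9, 11.2]
gripper_width: 0.0
grasp_force: 7.6
```

The tray is home: the force rises and the position (box x = -104) is as predicted. Now back off, go up, and over the door to its outer side while turning the tool 90°.

jog_arm:
  plan:
    - [0,[0.1,0,0],[0,0,0]]
    - [0,[0.4,0,0],[0,0,0]]
    - [0,[0.75,0,-0.2],[0,0,0]]
    - [0,[0.78,0,-0.6],[0,0,0]]
    - [0,[0.78,0,-1],[0,0,0]]
    - [0,[0.78,0,-1],[0,0,0]]

```text
clock: 6.9
position: [486.4, 187.8, 136.3]
ee_rot: [-0.418, 0.909, 0.001, 0.005]
contact_force: [-1.1, -0.1, -0.2]
gripper_width: -0.3
grasp_force: 0.0
```

jog_arm:
  plan:
    - [0,[0,-0.2,0],[0,0,-0.15]]
    - [0,[0,-0.4,0],[0,0,-0.3]]
    - [0,[0,-0.6,0],[0,0,-0.45]]
    - [0,[0,-0.8,0],[0,0,-0.6]]
    - [0,[0,-1,0],[0,0,-0.75]]
    - [0,[0,-1,0],[0,0,-0.75]]

```text
clock: 7.65
position: [560.1, 120.0, 131.2]
ee_rot: [0.732, -0.681, -0.0, 0.0]
contact_force: [-1.6, -0.1, -0.5]
gripper_width: 0.1
grasp_force: 0.0
```

jog_arm:
  plan:
    - [0,[0,0,0],[0,0,-0.15]]
    - [0,[0,0,0],[0,0,-0.3]]
    - [0,[0,0,0],[0,0,-0.45]]
    - [0,[0,0,0],[0,0,-0.6]]
    - [0,[0,0,0],[0,0,-0.75]]
    - [0,[0,0,0],[0,0,-0.75]]

```text
clock: 8.4
position: [559.0, 121.0, 131.9]
ee_rot: [0.937, -0.349, -0.0, -0.0]
contact_force: [0.8, 0.2, 0.4]
gripper_width: -0.2
grasp_force: 0.0
```

```bash
python3 - <<'E'
from h import *
s=read_state(); q=s['ee_rot']; print(s['clock'],tobox(s['position']),2*np.arctan2(q[1],q[0]),YAW-np.pi/2,s['joints'].round(2))
d=dict(np.load('pics/top0.npz'))
# heights on the bench outside the door
for b in [(-174,-125),(-174,-140),(-174,-155),(-195,-140),(-155,-140),(-215,-130),(-195,-125)]:
    w=toworld([[*b,5.]]); E=d['extrinsics']; c=(w-E[:3,3])@E[:3,:3]
    uv=cv2.projectPoints(c,np.zeros(3),np.zeros(3),d['intrinsics'],d['distortion'])[0].reshape(1,2)
    print(b,uv.round(),depth(d,uv)[0,2].round(1))
E
```

```text
8.4 [[-174.74501278 -133.66095575  131.89165563]] -0.7130315255340467 -0.7127963267948966 [ 0.5   0.39 -0.26 -0.   -0.92  0.36]
(-174, -125) [[477. 222.]] 86.8
(-174, -140) [[482. 215.]] 1.4
(-174, -155) [[488. 209.]] 7.2
(-195, -140) [[492. 223.]] 8.1
(-155, -140) [[474. 208.]] 0.3
(-215, -130) [[497. 236.]] 83.8
(-195, -125) [[486. 230.]] 84.4
```

Nothing tall stands where the fingers come down. I'll descend and work out the door arc.

jog_arm:
  plan:
    - [0,[0.06,0.04,0.4],[0,0,0]]
    - [0,[0.06,0.04,0.8],[0,0,0]]
    - [0,[0.06,0.04,0.93],[0,0,0]]
    - [0,[0.06,0.04,0.93],[0,0,0]]

```text
clock: 8.9
position: [561.4, 113.6, 38.9]
ee_rot: [0.937, -0.348, -0.0, 0.0]
contact_force: [-0.3, 0.1, -0.1]
gripper_width: 0.1
grasp_force: 0.0
```

```bash
cat > arc.py <<'E'
from h import *
import sys
th0,th1,n,off,r=map(float,sys.argv[1:6])   # deg
s=read_state(); q=s['ee_rot']; p=tobox(s['position'])[0]; yaw=2*np.arctan2(q[1],q[0])-YAW
print(s['clock'],p,'normal->theta',np.degrees(yaw+np.pi)%360,s['contact_force'])
tx=np.array([np.cos(yaw),np.sin(yaw)]); ty=np.array([tx[1],-tx[0]])
for t in np.linspace(th0,th1,int(n)):
    a=np.radians(t); g=np.array([-89,-100])+r*np.array([-np.sin(a),np.cos(a)])+off*np.array([-np.cos(a),-np.sin(a)])
    dlt=g-p[:2]; turn=(np.degrees(yaw+np.pi)%360-t)/60
    print(round(t,1),np.round([dlt@tx/100,dlt@ty/100],3),'turn',round(turn,3))
E
python3 arc.py 90 45 9 19 90
```

```text
8.9 [-178.81409432 -140.29985139   38.94217488] normal->theta 90.08822401746727 [-0.26935131  0.10799285 -0.12074279]
90.0 [-0.213  0.002] turn 0.001
84.4 [-0.302  0.016] turn 0.095
78.8 [-0.392  0.021] turn 0.189
73.1 [-0.482  0.018] turn 0.283
67.5 [-0.572  0.005] turn 0.376
61.9 [-0.66  -0.016] turn 0.47
56.2 [-0.745 -0.045] turn 0.564
50.6 [-0.827 -0.083] turn 0.658
45.0 [-0.905 -0.129] turn 0.751
```

jog_arm:
  plan:
    - [0,[-0.1,0,0],[0,0,0]]
    - [0,[-0.21,0,0],[0,0,0]]
    - [0,[-0.3,0.015,0],[0,0,0.095]]
    - [0,[-0.39,0.02,0],[0,0,0.19]]
    - [0,[-0.48,0.02,0],[0,0,0.28]]
    - [0,[-0.57,0.005,0],[0,0,0.375]]
    - [0,[-0.66,-0.015,0],[0,0,0.47]]
    - [0,[-0.745,-0.045,0],[0,0,0.565]]
    - [0,[-0.83,-0.08,0],[0,0,0.66]]
    - [0,[-0.905,-0.13,0],[0,0,0.75]]

```text
clock: 10.15
position: [500.7, 182.9, 40.4]
ee_rot: [0.732, -0.681, 0.0, -0.001]
contact_force: [0.3, -1.0, 0.4]
gripper_width: -0.0
grasp_force: 0.0
```

```bash
python3 arc.py 45 5 8 19 90
```

```text
10.15 [-166.02397445  -49.03541216   40.39210935] normal->theta 44.97959631701317 [ 0.32045853 -1.02897553  0.3890318 ]
45.0 [ 0.006 -0.005] turn -0.0
39.3 [-0.085  0.009] turn 0.095
33.6 [-0.176  0.015] turn 0.19
27.9 [-0.268  0.011] turn 0.285
22.1 [-0.359 -0.002] turn 0.381
16.4 [-0.448 -0.024] turn 0.476
10.7 [-0.534 -0.054] turn 0.571
5.0 [-0.617 -0.093] turn 0.666
```

The contact force of about 1 N matches the hinge friction. Continuing along the arc.

jog_arm:
  plan:
    - [0,[-0.085,0.01,0],[0,0,0.095]]
    - [0,[-0.175,0.015,0],[0,0,0.19]]
    - [0,[-0.27,0.01,0],[0,0,0.285]]
    - [0,[-0.36,0,0],[0,0,0.38]]
    - [0,[-0.45,-0.025,0],[0,0,0.475]]
    - [0,[-0.535,-0.055,0],[0,0,0.57]]
    - [0,[-0.615,-0.095,0],[0,0,0.665]]

```text
clock: 11.02
position: [505.3, 244.9, 40.2]
ee_rot: [-0.456, 0.89, 0.0, 0.0]
contact_force: [-1.5, -0.8, 1.0]
gripper_width: 0.4
grasp_force: 0.0
```

```bash
python3 arc.py 5 0 2 19 90; python3 - <<'E'
from h import *
save('top','top2.png'); im=cv2.imread('pics/top2.png')[130:310,300:500]; cv2.imwrite('pics/c2.png',cv2.resize(im,None,fx=3,fy=3,interpolation=2))
E
```

```text
11.025 [-116.14394209  -12.00657054   40.20958301] normal->theta 5.067529567976351 [-1.47055454 -0.8465337   0.95111188]
5.0 [-0.004 -0.   ] turn 0.001
0.0 [-0.083  0.013] turn 0.084
```

View pics/c2.png

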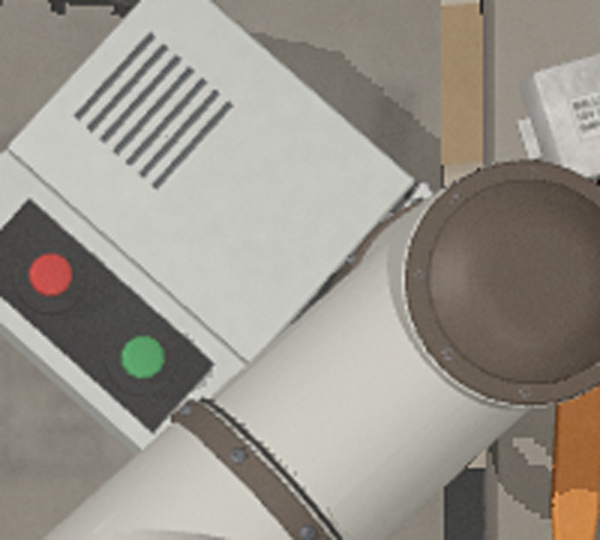

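The arm hides the door in this view, and the door edge is near (415,190). I'll finish the push by force.

jog_arm:
  plan:
    - [0,[-0.04,0.005,0],[0,0,0.04]]
    - [0,[-0.06,0.01,0],[0,0,0.08]]
    - [0,[-0.08,0.01,0],[0,0,0.08]]

```text
clock: 11.45
position: [506.5, 248.6, 39.3]
ee_rot: [-0.419, 0.908, -0.001, -0.004]
contact_force: [-5.4, -8.7, 4.0]
gripper_width: -0.2
grasp_force: 0.0
```

jog_arm:
  plan:
    - [0,[-0.02,0,0],[0,0,0]]
    - [0,[-0.04,0,0],[0,0,0]]

```text
clock: 11.7
position: [506.2, 248.6, 38.3]
ee_rot: [-0.419, 0.908, -0.002, -0.009]
contact_force: [-9.9, -11.6, 5.6]
gripper_width: -0.1
grasp_force: 0.0
```

It's hard against a stop. I'll back off, go up, and check that the door is shut.

jog_arm:
  plan:
    - [0,[0.15,0,0],[0,0,0]]
    - [0,[0.5,0,0],[0,0,0]]
    - [0,[0.9,0,-0.1],[0,0,0]]
    - [0,[0.98,0,-0.5],[0,0,0]]
    - [0,[0.98,0,-1],[0,0,0]]
    - [0,[0.98,0,-1],[0,0,0]]

```text
clock: 12.45
position: [451.4, 181.9, 144.2]
ee_rot: [-0.42, 0.907, 0.001, 0.006]
contact_force: [0.0, 0.6, -0.2]
gripper_width: 0.2
grasp_force: 0.0
```

```bash
python3 - <<'E'
from h import *
s=read_state(); d=save('top','top3.png'); w=save('wrist','w3.png')
print(s['clock'],tobox(s['position']),s['contact_force'],s['joints'].round(2),s['ee_rot'])
im=cv2.imread('pics/top3.png')[130:310,300:500]; a=cv2.resize(im,(400,360),interpolation=2)
cv2.imwrite('pics/c3.png',np.hstack([a,cv2.resize(cv2.imread('pics/w3.png'),(400,300))[:360] if 0 else cv2.copyMakeBorder(cv2.resize(cv2.imread('pics/w3.png'),(400,300)),0,60,0,0,0)]))
E
```

```text
12.45 [[-199.08006635  -12.42377295  144.23912855]] [ 0.00798832  0.55452668 -0.20996356] [ 0.72  0.23 -0.46  0.   -0.87 -1.42] [-0.42039565  0.90731872  0.00134072  0.00620027]
```

View pics/c3.png

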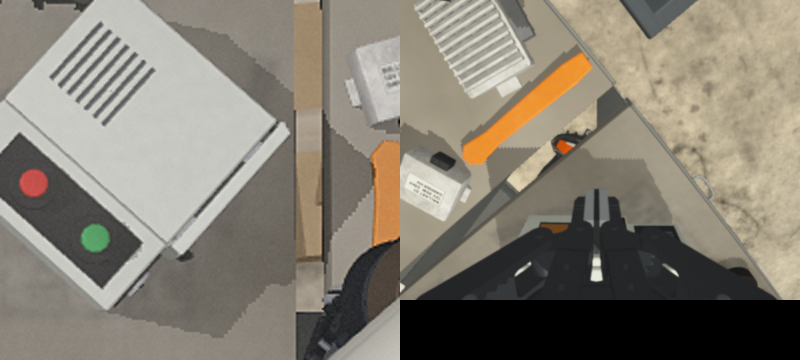

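The top view shows the door lying along the box front, from about (283,127) to (178,252) in the crop. I'll measure its angle from the depth of its top edge.

```bash
python3 - <<'E'
from h import *
d=dict(np.load('pics/top3.npz')); ys,xs=np.mgrid[150:290,370:460]; uv=np.c_[xs.ravel(),ys.ravel()]
b=tobox(depth(d,uv)); m=(b[:,2]>78)&(b[:,2]<94)&(b[:,0]<-80)&(b[:,0]>-150)&(b[:,1]>-110)&(b[:,1]<40); uv=uv[m]
bp=tobox(plane(d,uv,86))
ye=np.arange(-95,25,8); o=[]
for y in ye:
    k=abs(bp[:,1]-y)<4; o.append([bp[k,0].min() if k.any() else np.nan])
print(np.c_[ye,np.array(o)].round(1).tolist()); o=np.array(o)[:,0]; print('angle',np.polyfit(ye[:-1],o[:-1],1))
E
```

```text
[[-95.0, -98.8], [-87.0, -99.1], [-79.0, -99.0], [-71.0, -99.2], [-63.0, -99.0], [-55.0, -98.6], [-47.0, -99.1], [-39.0, -98.7], [-31.0, -99.0], [-23.0, -98.7], [-15.0, -98.9], [-7.0, -98.7], [1.0, -98.3], [9.0, -98.8], [17.0, -98.4]]
angle [ 4.09562959e-03 -9.86661727e+01]
```

The door is shut, at about 0.004 rad. Now to the green button.

jog_arm:
  plan:
    - [0,[-0.4,0.2,0],[0,0,0]]
    - [0,[-0.8,0.4,0],[0,0,0]]
    - [0,[-0.8,0.4,0],[0,0,0]]

```text
clock: 12.92
position: [470.5, 268.8, 137.6]
ee_rot: [-0.421, 0.907, -0.0, -0.001]
contact_force: [-0.4, 0.2, 0.4]
gripper_width: 0.0
grasp_force: 0.0
```

jog_arm:
  plan:
    - [0,[-0.4,0.2,0],[0,0,0]]
    - [0,[-0.78,0.38,0],[0,0,0]]
    - [0,[-0.78,0.38,0],[0,0,0]]
    - [0,[-0.78,0.38,0],[0,0,0]]

```text
clock: 13.42
position: [491.1, 349.5, 137.9]
ee_rot: [-0.419, 0.908, -0.0, -0.002]
contact_force: [0.0, -0.2, 0.0]
gripper_width: 0.5
grasp_force: 0.0
```

```bash
python3 - <<'E'
from h import *
s=read_state(); p=tobox(s['position'])[0]; q=s['ee_rot']; yaw=2*np.arctan2(q[1],q[0])-YAW
tx=np.array([np.cos(yaw),np.sin(yaw)]); ty=np.array([tx[1],-tx[0]]); e=np.array([-39.5,66])-p[:2]
print(s['clock'],p,q,s['contact_force'],'tool shift',e@tx,e@ty)
E
```

```text
13.425 [-46.29678161  67.1292947  137.92147635] [-4.19404449e-01  9.07798033e-01 -4.84196666e-04 -1.55108304e-03] [ 1.79038673e-02 -2.21534361e-01  1.51561594e-04] tool shift -6.7880268684574885 -1.1807785469612666
```

jog_arm:
  plan:
    - [0,[-0.07,-0.01,0],[0,0,0]]
    - [0,[-0.07,-0.01,0.1],[0,0,0]]
    - [0,[-0.07,-0.01,0.2],[0,0,0]]
    - [0,[-0.07,-0.01,0.26],[0,0,0]]

```text
clock: 13.92
position: [497.0, 354.7, 112.0]
ee_rot: [-0.419, 0.908, -0.0, -0.001]
contact_force: [0.4, 0.5, -0.8]
gripper_width: -0.0
grasp_force: 0.0
```

jog_arm:
  plan:
    - [0,[0,0,0.02],[0,0,0]]
    - [0,[0,0,0.04],[0,0,0]]
    - [0,[0,0,0.05],[0,0,0]]
    - [0,[0,0,0.05],[0,0,0]]

```text
clock: 14.42
position: [497.4, 355.3, 108.7]
ee_rot: [-0.42, 0.908, -0.0, 0.0]
contact_force: [-1.1, -0.8, 1.2]
gripper_width: -0.1
grasp_force: 0.9
```

jog_arm:
  plan:
    - [0,[0,0,0.02],[0,0,0]]
    - [0,[0,0,0.04],[0,0,0]]
    - [0,[0,0,0.04],[0,0,0]]

```text
clock: 14.8
position: [497.6, 355.5, 104.5]
ee_rot: [-0.42, 0.908, -0.0, 0.0]
contact_force: [-0.4, -1.3, 4.0]
gripper_width: -0.1
grasp_force: 1.8
```

jog_arm:
  plan:
    - [0,[0,0,0.02],[0,0,0]]
    - [0,[0,0,0.04],[0,0,0]]
    - [0,[0,0,0.04],[0,0,0]]

```text
clock: 15.18
position: [497.7, 355.5, 103.8]
ee_rot: [-0.42, 0.907, -0.0, 0.001]
contact_force: [-6.2, -3.4, 18.3]
gripper_width: -0.2
grasp_force: 8.9
```

The button is against its stop: z 109.6 to 103.8, with force rising to 18 N. Retreat straight up and check.

jog_arm:
  plan:
    - [0,[0,0,0],[0,0,0]]
    - [0,[0,0,-0.1],[0,0,0]]
    - [0,[0,0,-0.4],[0,0,0]]
    - [0,[0,0,-0.9],[0,0,0]]
    - [0,[0.5,0,-1],[0,0,0]]
    - [0,[1,0,-1],[0,0,0]]
    - [0,[1,0,-1],[0,0,0]]

```text
clock: 16.05
position: [430.3, 276.8, 200.1]
ee_rot: [-0.419, 0.908, 0.0, -0.001]
contact_force: [0.4, -0.0, 0.4]
gripper_width: 0.1
grasp_force: 0.0
```

jog_arm:
  plan:
    - [0,[0.5,-0.2,0],[0,0,0]]
    - [0,[1,-0.2,0],[0,0,0]]
    - [0,[1,-0.2,0],[0,0,0]]
    - [0,[1,-0.2,0],[0,0,0]]

```text
clock: 16.55
position: [384.0, 191.1, 200.6]
ee_rot: [-0.42, 0.908, 0.0, 0.001]
contact_force: [-0.2, 0.0, 1.0]
gripper_width: -0.4
grasp_force: 0.0
```

```bash
python3 - <<'E'
from h import *
s=read_state(); d=save('top','top4.png'); save('side','side4.png')
print(s['clock'],s['position'],s['contact_force'],s['joint_vel'].round(3))
im=cv2.imread('pics/top4.png')[110:310,180:480]; a=cv2.resize(im,(400,267)); b=cv2.imread('pics/side4.png')[160:380,200:500]; b=cv2.resize(b,(400,293))
cv2.imwrite('pics/c4.png',np.vstack([a,b]))
h=cv2.cvtColor(d['img'],cv2.COLOR_RGB2HSV)[215:275,305:365]; m=np.argwhere((h[...,0]>45)&(h[...,0]<90)&(h[...,1]>90)); uv=m[:,::-1]+[305,215]
print('green z',len(m),np.median(depth(d,uv)[:,2]) if len(m) else None)
E
```

```text
16.55 [383.98129849 191.10243473 200.63722036] [-0.15203024  0.02580136  0.95554704] [ 0.004  0.018  0.017 -0.002 -0.004 -0.001]
green z 154 109.83211293876514
```

View pics/c4.png

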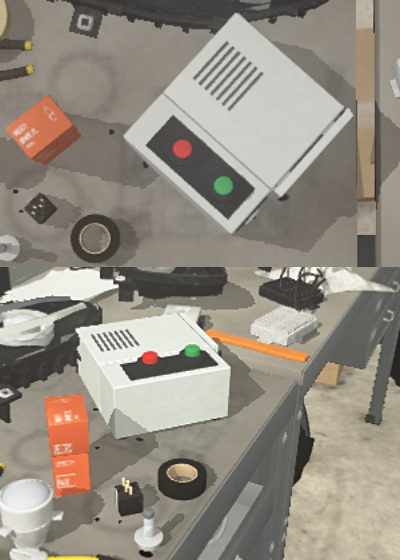

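The door is shut along the box front, the green button is up again (109.8 mm, as before), the other things are where they were and the arm is clear.

```bash
python3 -c "
from bench import *
print(job_done())"
```

```text
the job is handed in; nothing more can be done
None
```

I pushed the tray home, shut the door, and pressed the green button down until it came back up. The job was handed in at about 16.6 s with the arm clear; no verdict came back, and I could not see the ring behind the shut door.

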